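# Tip the fire brick down to close up the soldering hearth

## Task

On the soldering board a loose fire brick stands on end near one end of the board, with a small capped bottle near the other end. First push the brick over, towards the middle of the board, so that it lies on its broad face on the board; then push it along the board until its long side lies flat against the brick fixed along the board's far edge, in front of it and fully on the board. Only push, never pick the brick up; leave the bottle, the solder pick and the tweezers as they are, and finish clear of everything.

Things in the scene. Friction and masses are not known exactly. Their poses are not given: they have to be found in the camera images.
- board: flat grey soldering board fixed to the bench, 172 (x) x 250 (y) x 16 (z) mm; origin at the centre of its underside, on the bench; +x points to its far long edge, where the fixed brick is, y along its length, z up. Turned by up to 20 degrees
- back_face (a point): middle of the lower edge of the front face of the fixed grey fire brick, at board (44, 0, 16) mm, axes as the board's. That brick, on a long narrow side, is 40 mm deep (board x 44 to 84), 115 long (y -57 to 57), 58 high (top 74 above the bench), and does not give way
- brick: loose grey fire brick, 58 (x) x 40 (y) x 115 (z) mm, 0.19-0.32 kg; origin at its CENTRE. Stands on end at the start (z up, top 131 above the bench), within 7 deg of the board's axes, at board x -45, y +98 or -98, within 6 mm. Pushed near the top towards the middle it pivots, falls by itself beyond a 19 deg lean, and lies 40 high, z along the board, 50-70 mm before the fixed brick
- flask: small white bottle with black cap, 35 mm diameter, 81 high, loose, standing on the board at the end away from the brick (board x -45, y -98 or +98 mm); origin at the centre of its underside
- pick: solder pick, a thin rod 148 mm long and 9 mm thick lying loose on the bench beside one short end of the board, about 40 mm clear of it and parallel to the board's x; origin at the middle of its underside, length along its own y
- tweezers: steel tweezers, 150 mm long, 13 wide, 9 high, lying loose on the bench beside the board's other short end in the same way; origin at the middle of its underside, length along its own y
Things that resemble listed ones, but are neither listed nor needed, are in the scene too. Of the things like the brick, leave any that is blue; of the rest the larger one is meant.

How it is judged:
By the outcome, as a careful person would: the job done as asked, in the order asked, and still so for the second after the job is handed in, with the robot touching nothing.
It also fails if it takes over 45 s, if anything falls off the work surface, if the arm or the gripper's body presses on something with over 40 N, if the wrist force passes 120 N, or if a joint passes its speed limit or range.

## Robot

A 7-joint arm with a two-finger parallel gripper is mounted at the origin on a cart in front of the work surface, level with it; the furniture and walls round the work are solid. World frame = base frame: x ahead of the robot, y to its left, z up, the work surface at z = 0. Lengths are in m, angles in rad, forces in N, time in s.
With the tool pointing down it reaches from about 0.35 to 0.9 m from the base axis. Payload 8.1 kg.
Tool frame: the origin (TCP) lies at the centre of the arm's flange, where the gripper is bolted on; the fingertips stand 178 mm ahead of it and the grasp point (between the pads) lies 159 mm ahead of it; z points along the fingers, y is the direction in which the jaws open and shut (so a half turn about z gives the same grasp; the last joint's range is limited). The gripper opens to 92 mm and grips with 3 to 60 N. Pads are 19 mm wide; open, the fingers measure 130 mm over their backs; the gripper's body (75 mm by 190 mm) begins 47 mm behind the grasp point.
Start: joints at [1.228, 0.434, 0.025, 1.573, -0.012, 1.134, -0.075], TCP at [0.148, -0.607, 0.405] pointing down, gripper open.
Joint ranges: [-2.62, 2.62], [-0.44, 2.09], [-1.27, 1.32], [0.08, 2.57], [-1.32, 4.46], [0.12, 2], [-2.74, 2.74]. Speed limits (rad/s): [2.22, 2.22, 3.01, 3.01, 3.14, 3.14, 3.14].

## Interface

Orientations are given as a rotation vector (axis times angle).
In Python, from cell import arm, get_image, camera_model gives the robot as it stands. The module is installed in compiled form; this text tells all that it offers.
- The arm moves only by the shell command python3 -m pendant 'ROWS' [FORCE]. ROWS is JSON, a list that holds one entry, the list of rows, each a list of 7 numbers: the shift along the tool's x, y, z in mm, then the turn, a rotation vector about the tool's x, y, z in rad, then the closure, from -1 (fully open) to 1 (shut). In form: [[[x, y, z, rx, ry, rz, hand], ...]]. A call has 1 to 20 rows; each row is the pose to reach, as a shift and turn from the pose commanded when the call began, along the tool's axes at that moment; what a row does not reach only later rows make up. A row lasts 1/8 s, in which the tool goes at most 62.5 mm and 10.7 degrees, less where a joint would pass 70% of its speed; a pose out of reach is approached as far as the arm can. A call with a gripper value outside its range is refused whole. The fingers move at their own pace and stop on an object; FORCE is the grip in N (left out, the last holds). Time passes only in rows, so rows that repeat a pose let the fingers close. It gives the time, the measured TCP pose, the force and the opening at its end, in the units of the state.
- arm.observe(): the state, without advancing time (a new reading comes with each control period).
- get_image(name): name is "scene" or "top" or "wrist"; returns the picture (400x640x3 uint8, red, green, blue); there is no depth.
- camera_model(name): a dict with "fx", "fy", "cx", "cy" (pixels), "position" and "orientation" of the camera in the world; the wrist camera has in their place "T_tool_cam" (4x4, takes a point from camera to tool coordinates, whose origin is the TCP and whose axes are the flange's). Camera axes: x right, y down, z forward; pixel columns grow to the right and rows downward; lengths in m; the calibration is good to about 2 mm. A picture is of the moment at which its call begins: read the wrist's pose just before it. camera_model takes no time and is no camera call.
- arm.sign_off(): hands the job in, once; it reports no verdict.
The state is a dict: "clock": time; "joints": joint angles; "dq": joint speeds; "joint_efforts": joint torques, N m; "position": TCP position; "ee_rot": TCP orientation; "force": force on the tool from outside, world axes, zero at the start; "ft_torque": the same for the moment, N m; "width": opening from 0.0 (shut) to 1.0 (fully open).
Only numpy, scipy, OpenCV 4.12 (cv2) and the standard library are available. Lean on these libraries where they do the work, as an engineer would, in place of code of your own. Each camera call takes 0.05 s, during which the arm holds its last target.

## Working session

There is one attempt and no reset: what is moved stays moved. The work goes in short steps, Python scripts to look and compute and a shell command to move; the robot and the scene stay as the last step left them, time stands still between calls to the robot, and variables do not carry over. Pictures are saved under pics/ and viewed, and the job is handed in when it is done.

```bash
mkdir -p pics; python3 - <<'E'
from cell import arm,get_image,camera_model
import cv2
print(arm.observe())
for n in("scene","top","wrist"):
    im=get_image(n); cv2.imwrite(f"pics/{n}0.png",im[...,::-1]); print(n,camera_model(n))
E
```

```text
{'clock': 0.0, 'joints': array([ 1.22843238,  0.43521055,  0.02499446,  1.57409398, -0.01159891,
        1.13398865, -0.07506243]), 'dq': array([ 0.00076227,  0.000626  , -0.00026542, -0.00109991,  0.00046277,
       -0.00030763, -0.00080654]), 'joint_efforts': array([ 3.32244808e-04, -6.67853308e+01,  9.84687880e-01, -3.14460397e+01,
       -6.08412805e-02,  4.29440523e-02,  1.37794123e-04]), 'position': array([ 0.14832423, -0.60690733,  0.40395393]), 'ee_rot': array([-3.11754623e+00, -3.75457353e-01,  5.26244397e-04]), 'force': array([ 0.28789807,  0.38971312, -0.28098185]), 'ft_torque': array([0.00743995, 0.03614286, 0.00232316]), 'width': 1.000863683504119}
scene {'fx': 430.22319119442466, 'fy': 430.22319119442466, 'cx': 316.17574299079837, 'cy': 194.71670060896327, 'position': array([0.06376355, 0.67675016, 0.58038419]), 'orientation': array([-0.73519437,  2.41210052, -1.35484602])}
top {'fx': 489.87104562835543, 'fy': 489.87104562835543, 'cx': 318.07509667843146, 'cy': 198.95952916983674, 'position': array([0.4691853 , 0.01660568, 1.27159162]), 'orientation': array([-2.17225084,  2.21214677, -0.0629846 ])}
wrist {'fx': 303.3164997796034, 'fy': 303.3164997796034, 'cx': 318.3720086643514, 'cy': 206.90026761439532, 'T_tool_cam': array([[ 2.90017058e-05, -9.69515008e-01, -2.45031934e-01,
         6.51338226e-02],
       [ 9.99999910e-01,  1.32049890e-04, -4.04121395e-04,
        -5.88684338e-04],
       [ 4.24158198e-04, -2.45031900e-01,  9.69514924e-01,
         2.13614946e-02],
       [ 0.00000000e+00,  0.00000000e+00,  0.00000000e+00,
         1.00000000e+00]])}
```

View pics/scene0.png

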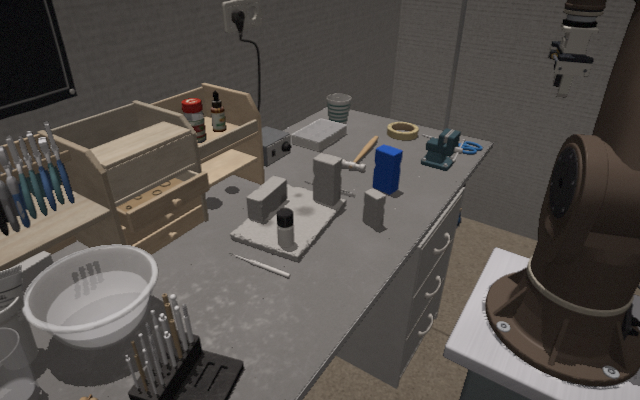

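View pics/top0.png

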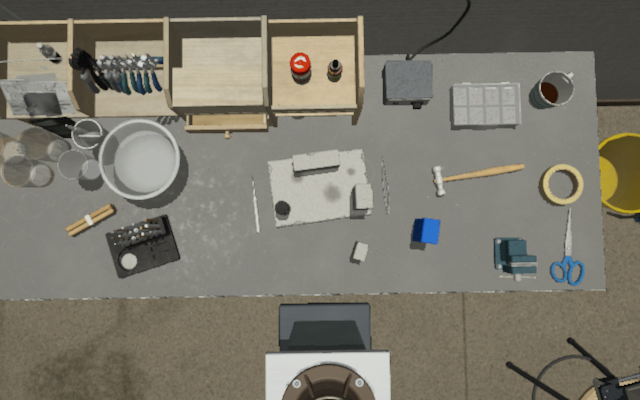

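The top view has three brick-like things: a grey one on the board at about (362,197), a smaller grey one off the board at (360,252), and a blue one at (428,231). The larger grey one on the board should be the one meant. The flask is at (282,208). I'll confirm with a crop.

```bash
python3 - <<'E'
import cv2
a=cv2.imread("pics/top0.png")[130:280,230:450]
cv2.imwrite("pics/topcrop.png",cv2.resize(a,None,fx=3.6,fy=3.6,interpolation=cv2.INTER_CUBIC))
a=cv2.imread("pics/scene0.png")[120:290,220:420]
cv2.imwrite("pics/scenecrop.png",cv2.resize(a,None,fx=3.5,fy=3.5,interpolation=cv2.INTER_CUBIC))
E
```

```text
(no output)
```

View pics/topcrop.png

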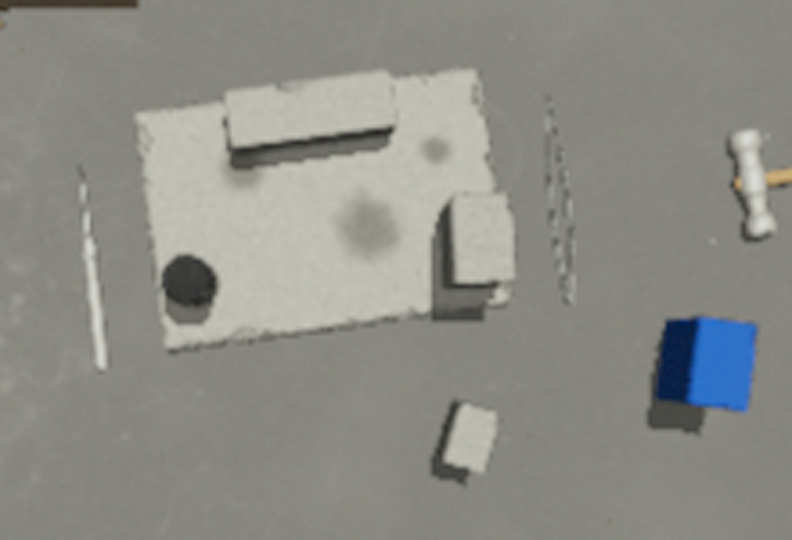

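View pics/scenecrop.png

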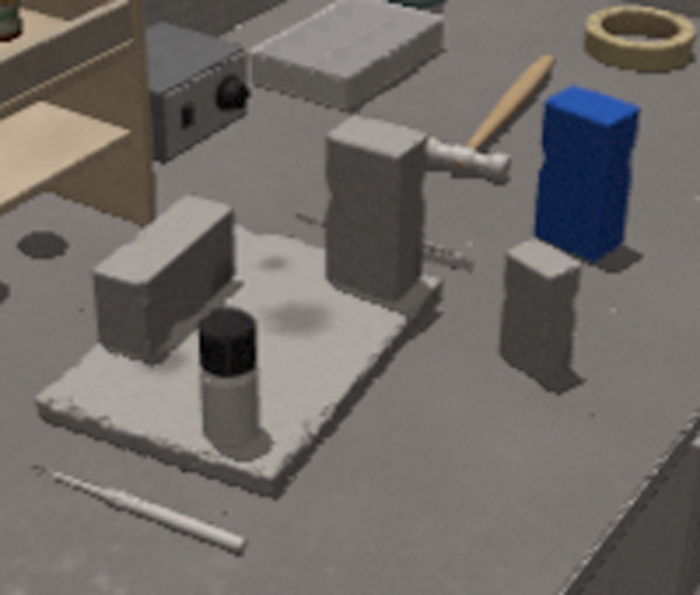

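The crops confirm it: the larger grey brick stands on the board at the right end (crop (480,238)), the small grey one and the blue one are off the board, and the flask is at the left end. Next I'll measure.

```bash
cat > h.py <<'E'
import numpy as np,cv2
from scipy.spatial.transform import Rotation as R
from cell import camera_model
def px2w(n,u,v,z):
    m=camera_model(n); d=R.from_rotvec(m["orientation"]).apply([(u-m["cx"])/m["fx"],(v-m["cy"])/m["fy"],1.])
    p=np.array(m["position"]); return p+d*(z-p[2])/d[2]
def w2px(n,P):
    m=camera_model(n); c=R.from_rotvec(m["orientation"]).inv().apply(np.array(P)-m["position"])
    return np.stack([c[...,0]/c[...,2]*m["fx"]+m["cx"],c[...,1]/c[...,2]*m["fy"]+m["cy"]],-1)
E
python3 - <<'E'
from h import *
f=lambda u,v,z:px2w("top",u/3.6+230-.4,v/3.6+130-.4,z)
print("corners");c=[f(*p,.016) for p in[(136,113),(476,69),(510,300),(168,351)]]
for p in c: print(p.round(4))
for a,b in((0,1),(1,2),(3,2),(0,3)): d=c[b]-c[a];print(np.linalg.norm(d[:2]).round(4))
d=c[0]-c[1];print("yaw",np.degrees(np.arctan2(-d[0],d[1])));d=c[0]-c[3];print(np.degrees(np.arctan2(d[1],d[0])))
print("fixed top")
for p in[(227,93),(390,72),(394,128),(232,150)]:print(f(*p,.074).round(4))
print("brick top")
for p in[(452,193),(507,193),(514,283),(455,283)]:print(f(*p,.131).round(4))
print("flask",f(190,281,.097))
E
```

```text
corners
[0.6418 0.1449 0.016 ]
[ 0.6691 -0.0994  0.016 ]
[ 0.503  -0.1197  0.016 ]
[0.4712 0.1242 0.016 ]
0.2458
0.1673
0.246
0.1719
yaw 6.378080670205378
6.904099997790042
fixed top
[0.6465 0.0766 0.074 ]
[ 0.6589 -0.0352  0.074 ]
[ 0.6203 -0.0371  0.074 ]
[0.6072 0.0737 0.074 ]
brick top
[ 0.57   -0.0713  0.131 ]
[ 0.5694 -0.107   0.131 ]
[ 0.5109 -0.1101  0.131 ]
[ 0.5116 -0.0719  0.131 ]
flask [0.51736994 0.10198339 0.097     ]
```

```bash
python3 - <<'E'
from h import *
from cell import arm
import cv2
s=arm.observe();Rt=R.from_rotvec(s["ee_rot"]).as_matrix();print(Rt.round(3))
th=np.radians(6.5);C=np.array([.570,.0124,0]);Rb=R.from_rotvec([0,0,th]);B=lambda p:C+Rb.apply(np.array(p,float)/1000)
np.set_printoptions(suppress=True)
def box(x0,x1,y0,y1,z0,z1):return B([[x,y,z] for z in(z0,z1) for x,y in((x0,y0),(x1,y0),(x1,y1),(x0,y1))])
E=[(0,1),(1,2),(2,3),(3,0),(4,5),(5,6),(6,7),(7,4),(0,4),(1,5),(2,6),(3,7)]
bl=box(-86,86,-125,125,0,16);fx=box(44,84,-57.5,57.5,16,74)
bc=np.array([.5405,-.0905,.0735]);yb=np.radians(3)
br=bc+R.from_rotvec([0,0,yb]).apply([[x,y,z] for z in(-.0575,.0575) for x,y in((-.029,-.02),(.029,-.02),(.029,.02),(-.029,.02))])
for n,(x0,y0,w,h,k) in {"top":(230,130,220,150,3.6),"scene":(220,120,200,170,3.5)}.items():
    a=cv2.imread(f"pics/{n}0.png")[y0:y0+h,x0:x0+w];a=cv2.resize(a,None,fx=k,fy=k,interpolation=cv2.INTER_CUBIC)
    for P,c in((bl,(0,255,0)),(fx,(255,0,255)),(br,(0,0,255))):
        q=((w2px(n,P)-[x0,y0]+.5)*k).astype(int)
        for i,j in E: cv2.line(a,tuple(map(int,q[i])),tuple(map(int,q[j])),c,1)
    cv2.imwrite(f"pics/ov_{n}.png",a)
f=lambda u,v,z:px2w("top",u/3.6+230-.4,v/3.6+130-.4,z)
print("brick board",(Rb.inv().apply(bc-C)*1000).round(1),np.degrees(yb)-6.5)
for z in(.07,.09):print("small",z,f(470,438,z).round(3), w2px("scene",f(470,438,z)))
print("blue .131",f(725,363,.131).round(3))
E
```

```text
[[ 0.971  0.237 -0.   ]
 [ 0.237 -0.971  0.001]
 [-0.    -0.001 -1.   ]]
brick board [-41.  -98.9  73.5] -3.4999999999999996
small 0.07 [ 0.408 -0.084  0.07 ] [374.84657197 197.22540864]
small 0.09 [ 0.409 -0.083  0.09 ] [374.79044313 189.79389897]
blue .131 [ 0.457 -0.245  0.131]
```

View pics/ov_top.png

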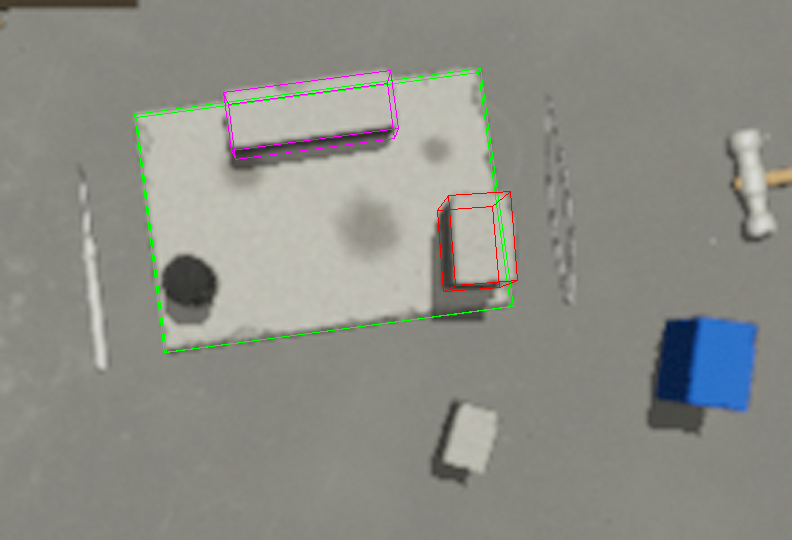

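View pics/ov_scene.png

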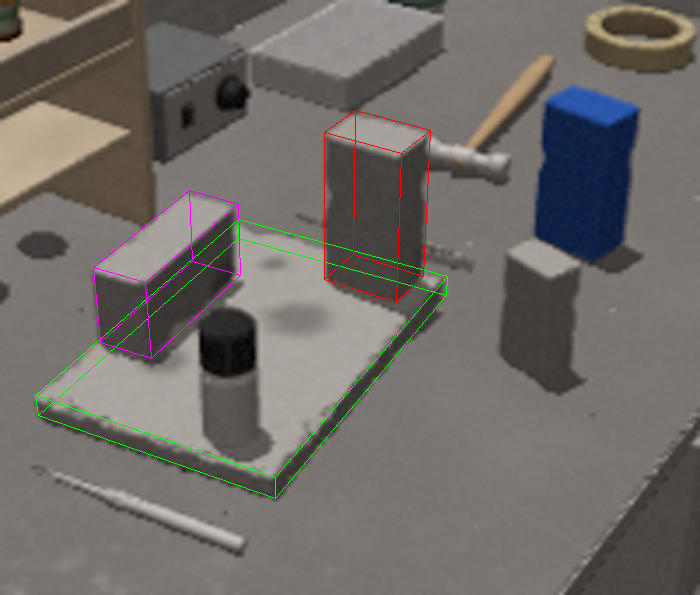

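```bash
python3 -m pendant '[[[100,-71,0,0,0,0.03,1],[150,-107,0,0,0,0.06,1],[200,-143,0,0,0,0.09,1],[250,-179,0,0,0,0.126,1],[300,-214,0,0,0,0.126,1],[350,-250,0,0,0,0.126,1],[400,-286,0,0,0,0.126,1],[450,-321,0,0,0,0.126,1],[497,-355,0,0,0,0.126,1],[497,-355,0,0,0,0.126,1],[497,-355,0,0,0,0.126,1],[497,-355,0,0,0,0.126,1],[497,-355,0,0,0,0.126,1],[497,-355,30,0,0,0.126,1],[497,-355,60,0,0,0.126,1],[497,-355,60,0,0,0.126,1]]]' 10
cat >> h.py <<'E'
th=np.radians(6.5);C=np.array([.570,.0124,0]);Rb=R.from_rotvec([0,0,th])
def st():
    from cell import arm
    s=arm.observe();b=Rb.inv().apply(s["position"]-C)*1000;Rt=R.from_rotvec(s["ee_rot"])
    t=Rt.apply([1,0,0]);tz=Rt.apply([0,0,1])
    print("t",round(s["clock"],2),"board tcp",b.round(1),"tip z",round(b[2]-178,1),"yaw",np.degrees(np.arctan2(t[1],t[0])).round(2),"tz",tz.round(3),"F",s["force"].round(1),"w",round(s["width"],3))
def snap(n,name,box=None,k=1):
    from cell import get_image
    im=get_image(n)[...,::-1]
    cv2.imwrite(f"pics/{name}_full.png",im)
    if box: x,y,w,h=box; im=cv2.resize(im[y:y+h,x:x+w],None,fx=k,fy=k,interpolation=cv2.INTER_CUBIC)
    cv2.imwrite(f"pics/{name}.png",im)
E
python3 -c "
from h import *
st();snap('scene','s1',(180,60,260,230),2.6)"
```

```text
clock: 2.15
position: [0.5455, -0.1454, 0.343]
ee_rot: [-3.136, -0.175, 0.007]
force: [0.6, -0.9, 0.6]
width: 0.006
t 2.15 board tcp [ -42.2 -154.   343. ] tip z 165.0 yaw 6.4 tz [-0.004  0.    -1.   ] F [ 0.6 -0.9  0.6] w 0.006
```

View pics/s1.png

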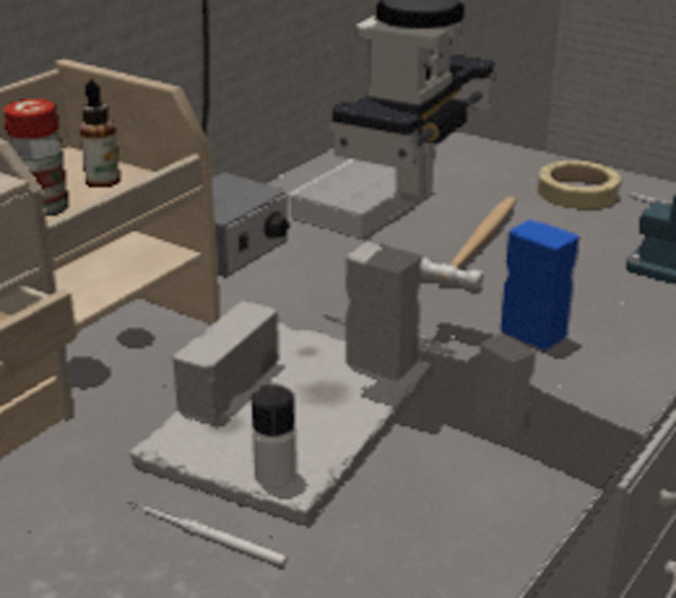

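The fingers are shut, 16 mm clear of the brick's outer face and above everything. I'll descend, then push slowly near the top.

```bash
python3 -m pendant '[[[1,0,30,0,0,0,1],[1,0,57,0,0,0,1],[1,0,57,0,0,0,1],[1,-8,57,0,0,0,1],[1,-13,57,0,0,0,1],[1,-17,57,0,0,0,1],[1,-20,57,0,0,0,1],[1,-24,57,0,0,0,1],[1,-28,57,0,0,0,1],[1,-28,57,0,0,0,1]]]'
python3 -c "
from h import *
st();snap('scene','s2',(180,60,260,230),2.6)"
```

```text
clock: 3.45
position: [0.5447, -0.1159, 0.2877]
ee_rot: [-3.136, -0.179, 0.0]
force: [0.2, -0.1, 0.2]
width: 0.008
t 3.45 board tcp [ -39.7 -124.6  287.7] tip z 109.7 yaw 6.55 tz [-0.  0. -1.] F [ 0.2 -0.1  0.2] w 0.008
```

View pics/s2.png

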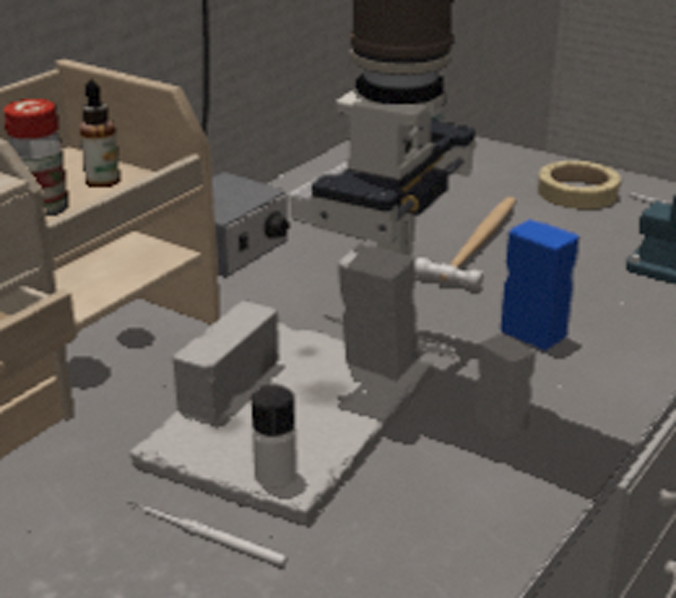

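The brick is leaning and pivoting without sliding. I'll keep going.

```bash
python3 -m pendant '[[[0,-4,0,0,0,0,1],[0,-8,0,0,0,0,1],[0,-12,0,0,0,0,1],[0,-15,0,0,0,0,1],[0,-18,0,0,0,0,1],[0,-21,0,0,0,0,1],[0,-24,0,0,0,0,1],[0,-24,0,0,0,0,1],[0,-24,0,0,0,0,1],[0,-24,0,0,0,0,1]]]'
python3 -c "
from h import *
st();snap('scene','s3',(180,60,260,230),2.6)"
```

```text
clock: 4.75
position: [0.542, -0.0927, 0.2877]
ee_rot: [3.136, 0.178, -0.0]
force: [-0.3, -0.0, -0.6]
width: 0.008
t 4.75 board tcp [ -39.7 -101.2  287.7] tip z 109.7 yaw 6.5 tz [-0. -0. -1.] F [-0.3 -0.  -0.6] w 0.008
```

View pics/s3.png

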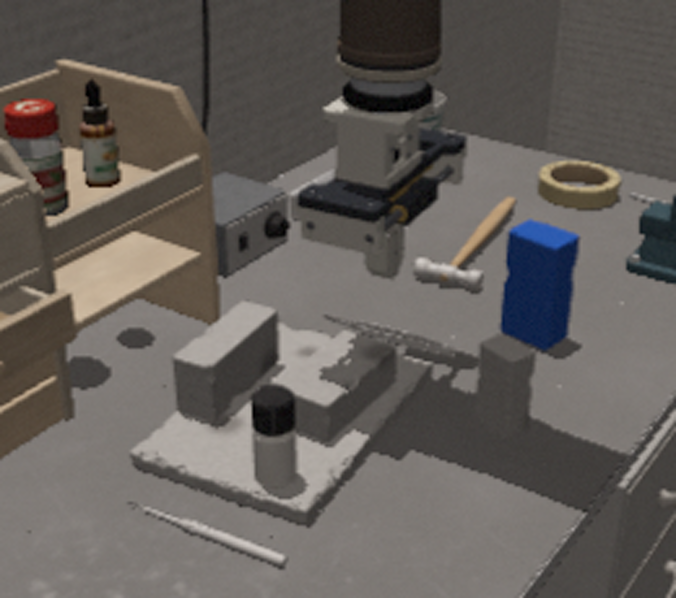

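The brick has fallen and lies on its broad face. I'll back off to the outer side and measure it.

```bash
python3 -m pendant '[[[-20,20,0,0,0,0,1],[-70,40,-20,0,0,0,1],[-120,60,-20,0,0,0,1],[-120,60,-20,0,0,0,1],[-120,60,-20,0,0,0,1]]]'
python3 -c "
from h import *
st();snap('scene','s4',(220,150,130,110),6);snap('top','t4',(250,130,160,120),5)"
```

```text
clock: 5.42
position: [0.43, -0.1658, 0.3081]
ee_rot: [3.136, 0.178, 0.002]
force: [0.1, 0.3, -0.1]
width: 0.007
t 5.42 board tcp [-159.3 -161.2  308.1] tip z 130.1 yaw 6.49 tz [ 0.001 -0.    -1.   ] F [ 0.1  0.3 -0.1] w 0.007
```

View pics/s4.png

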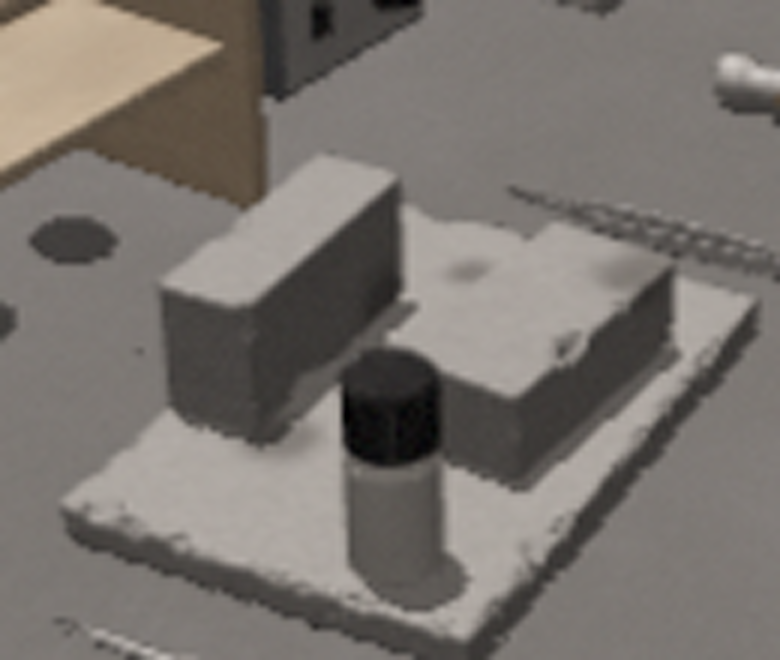

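View pics/t4.png

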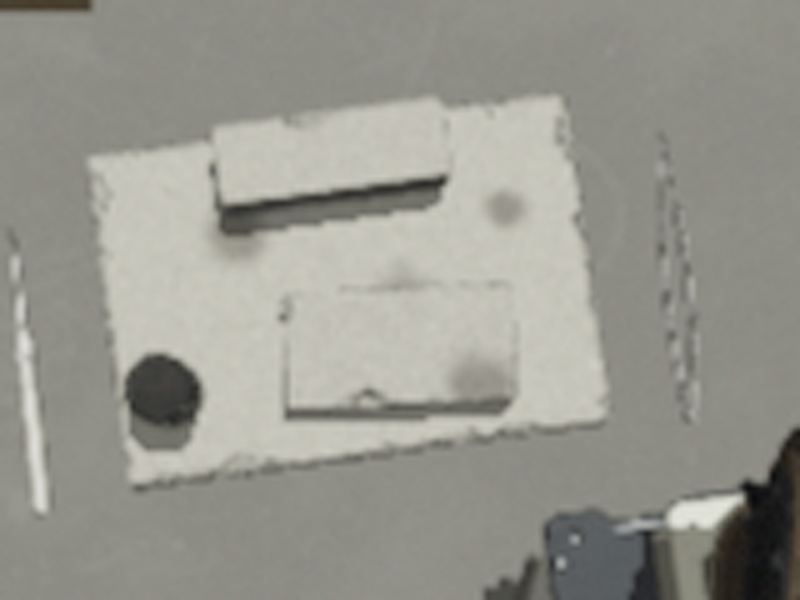

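The top view shows the brick lying flat, with top corners at about (284,296), (515,284), (517,399) and (287,410) in the crop. The flask, pick and tweezers are untouched.

```bash
python3 - <<'E'
from h import *
P=[px2w("top",u/5+250-.4,v/5+130-.4,.056) for u,v in[(284,296),(515,284),(517,399),(287,410)]]
b=np.array([Rb.inv().apply(p-C)*1000 for p in P]);print(b.round(1),b.mean(0))
print(px2w("top",365/5+250-.4,0,0)[:0], (Rb.inv().apply(px2w("top",163/5+250-.4,389/5+130-.4,.097)-C)*1000).round(1))
d=b[0]-b[1];print(np.degrees(np.arctan2(-d[0],d[1])),np.linalg.norm(d)); d=b[3]-b[2];print(np.degrees(np.arctan2(-d[0],d[1])))
E
```

```text
[[ -1.4  32.5  56. ]
 [-10.6 -82.3  56. ]
 [-67.5 -75.5  56. ]
 [-57.9  38.4  56. ]] [-34.3322603  -21.72366534  56.        ]
[] [-41.5  95.3  97. ]
-4.56176277054755 115.14670412485903
-4.8040392720083585
```

```bash
python3 -m pendant '[[[50,-20,0,0,0,0,1],[100,-38,0,0,0,0,1],[124,-48,0,0,0,0,1],[124,-48,0,0,0,0,1],[124,-48,45,0,0,0,1],[124,-48,80,0,0,0,1],[124,-48,94,0,0,0,1],[124,-48,94,0,0,0,1],[124,-56,94,0,0,0,1],[124,-61,94,0,0,0,1],[124,-64,94,0,0,0,1],[124,-67,94,0,0,0,1],[124,-70,94,0,0,0,1],[124,-73,94,0,0,0,1],[124,-76,94,0,0,0,1],[124,-79,94,0,0,0,1],[124,-82,94,0,0,0,1],[124,-82,94,0,0,0,1]]]'
python3 -c "
from h import *
st();snap('scene','s5',(180,60,260,230),2.6);snap('top','t5',(250,130,160,120),5)"
```

```text
clock: 7.78
position: [0.5434, -0.0696, 0.2136]
ee_rot: [-3.136, -0.18, 0.0]
force: [1.5, -1.8, 0.5]
width: 0.01
t 7.78 board tcp [-35.7 -78.5 213.6] tip z 35.6 yaw 6.55 tz [-0.  0. -1.] F [ 1.5 -1.8  0.5] w 0.01
```

View pics/s5.png

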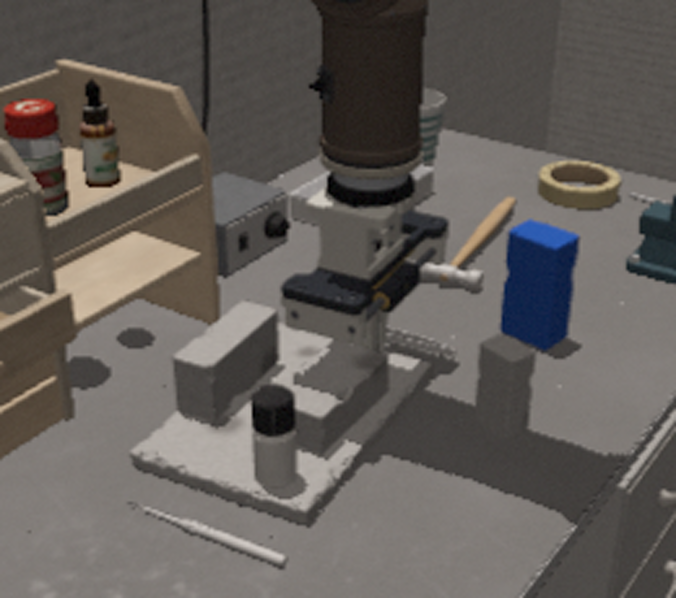

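View pics/t5.png

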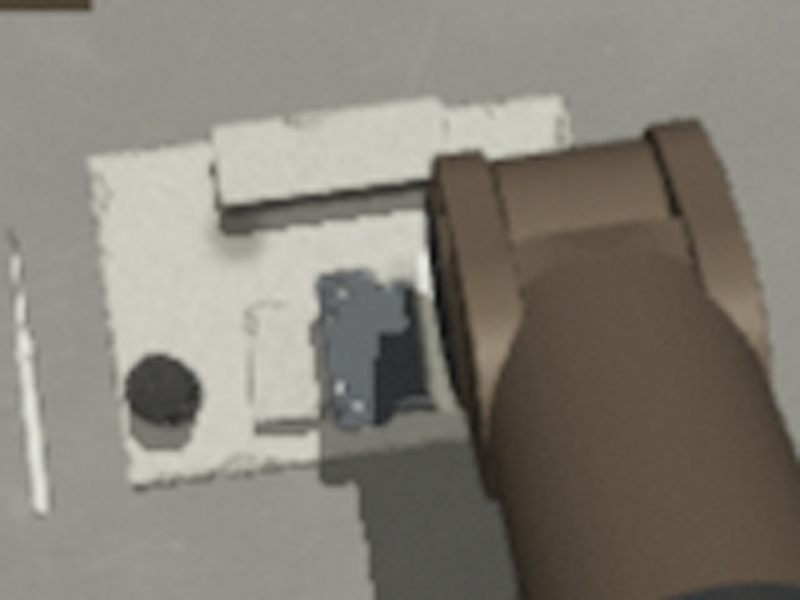

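The brick slid towards the centre; its near-end top corners are at about (250,308) and (258,420). I'll retreat upwards, half-open the fingers, move to the robot's side, and look.

```bash
python3 -m pendant '[[[0,10,0,0,0,0,1],[0,20,0,0,0,0,1],[0,20,-50,0,0,0,1],[0,20,-95,0,0,0,1],[-40,0,-95,0,0,0,0],[-80,-30,-95,0,0,0,0],[-120,-60,-95,0,0,0,0],[-134,-68,-95,0,0,0,0],[-134,-68,-95,0,0,0,0],[-134,-68,-95,0,0,0,0]]]'
python3 -c "
from h import *
st();snap('scene','s6',(220,150,130,110),6);snap('top','t6',(250,130,160,120),5)"
```

```text
clock: 9.12
position: [0.404, -0.0186, 0.3089]
ee_rot: [3.137, 0.177, 0.002]
force: [1.3, 0.0, 0.4]
width: 0.497
t 9.12 board tcp [-168.5  -12.   308.9] tip z 130.9 yaw 6.45 tz [ 0.001  0.    -1.   ] F [1.3 0.  0.4] w 0.497
```

View pics/s6.png

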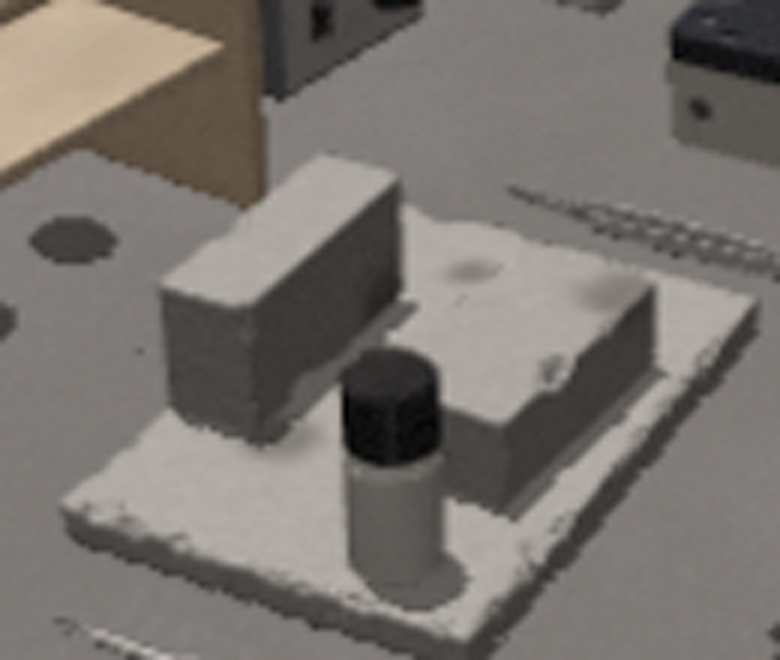

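View pics/t6.png

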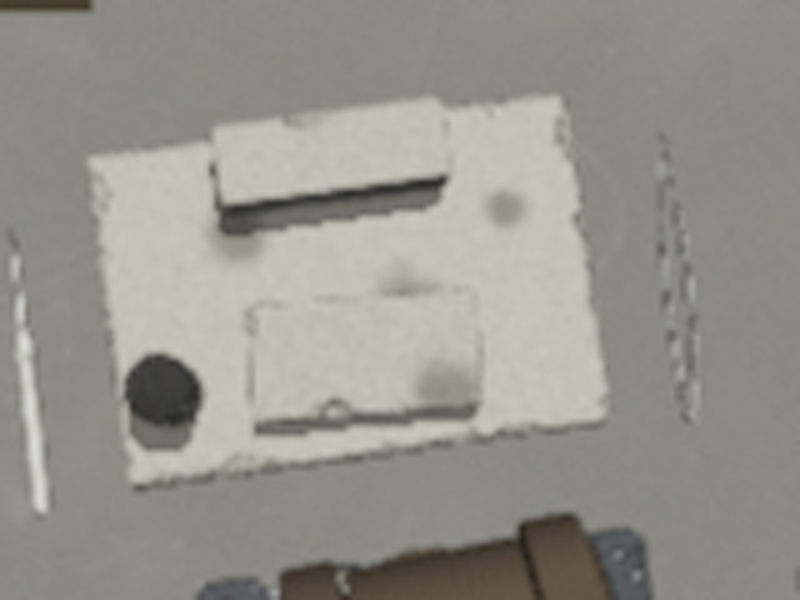

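```bash
python3 - <<'E'
from h import *
P=[px2w("top",u/5+250-.4,v/5+130-.4,.056) for u,v in[(249,302),(475,287),(481,403),(256,421)]]
b=np.array([Rb.inv().apply(p-C)*1000 for p in P]);print(b.round(1),b.mean(0))
d=b[0]-b[1];print(np.degrees(np.arctan2(-d[0],d[1])),np.linalg.norm(d)); d=b[3]-b[2];print(np.degrees(np.arctan2(-d[0],d[1])))
E
```

```text
[[ -2.1  50.2  56. ]
 [ -9.4 -62.3  56. ]
 [-67.1 -57.5  56. ]
 [-61.3  54.4  56. ]] [-34.97445458  -3.83787566  56.        ]
-3.7360757691971953 112.73604893693413
-2.968484015938696
```

The brick's centre is at board (-35, -4) mm, yawed about -3.3°, and its near face is at x -67 to -61. I'll lower the half-open fingers behind it and push in +x with both.

```bash
python3 -m pendant '[[[40,3,0,0,0,0,0],[77,3,0,0,0,0,0],[77,3,0,0,0,0,0],[77,3,45,0,0,0,0],[77,3,80,0,0,0,0],[77,3,91,0,0,0,0],[77,3,91,0,0,0,0],[85,3,91,0,0,0,0],[90,3,91,0,0,0,0],[95,3,91,0,0,0,0],[100,3,91,0,0,0,0],[105,3,91,0,0,0,0],[110,3,91,0,0,0,0],[115,3,91,0,0,0,0],[120,3,91,0,0,0,0],[125,3,91,0,0,0,0],[130,3,91,0,0,0,0],[130,3,91,0,0,0,0]]]' 40
python3 -c "
from h import *
st();snap('scene','s7',(200,80,200,190),3.1);snap('top','t7',(250,130,160,120),5)"
```

```text
clock: 11.48
position: [0.5328, -0.006, 0.2178]
ee_rot: [-3.136, -0.179, -0.002]
force: [0.7, -0.1, -0.3]
width: 0.501
t 11.47 board tcp [-39.  -14.  217.8] tip z 39.8 yaw 6.51 tz [ 0.001  0.    -1.   ] F [ 0.7 -0.1 -0.3] w 0.501
```

View pics/s7.png

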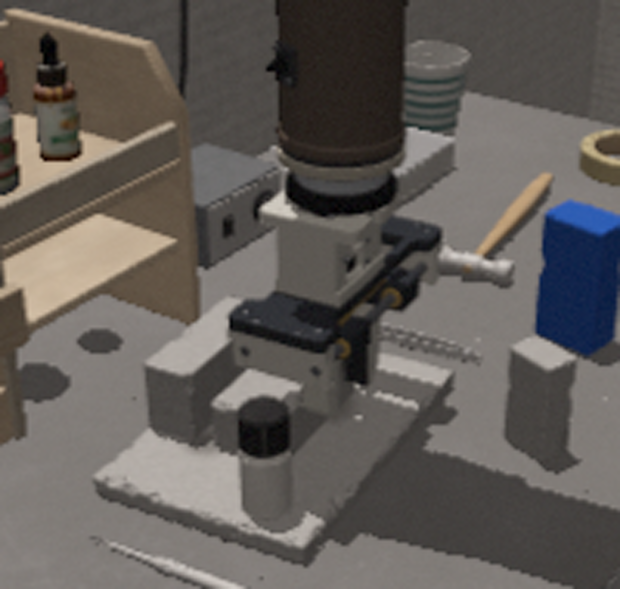

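View pics/t7.png

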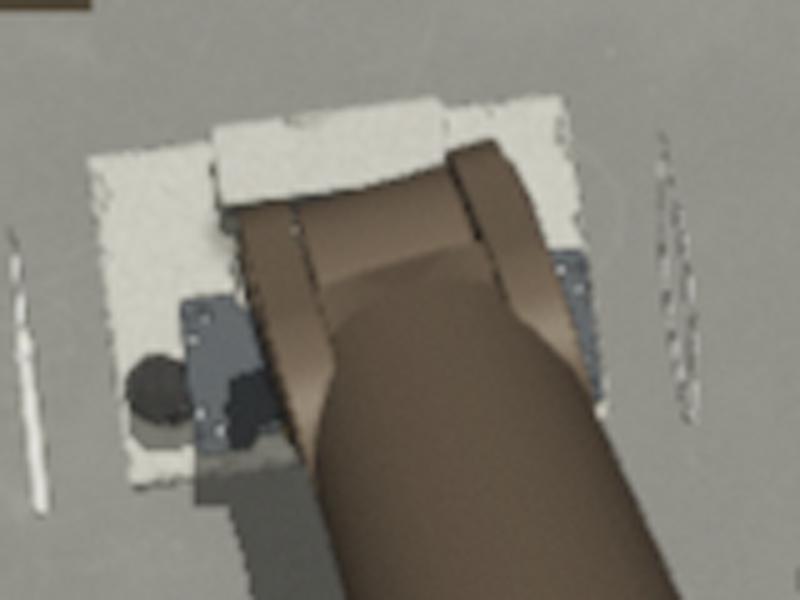

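The push is going cleanly: the flask is untouched and the force is small. About 15 mm remains, so I'll advance in small steps.

```bash
python3 -m pendant '[[[3,0,0,0,0,0,0],[6,0,0,0,0,0,0],[9,0,0,0,0,0,0],[11,0,0,0,0,0,0],[13,0,0,0,0,0,0],[14,0,0,0,0,0,0]]]'; python3 -c "
from h import *
st()"; python3 -m pendant '[[[1,0,0,0,0,0,0],[1,0,0,0,0,0,0]]]'; python3 -c "
from h import *
st()"
```

```text
clock: 12.32
position: [0.5462, -0.0044, 0.2177]
ee_rot: [-3.136, -0.178, -0.0]
force: [-2.3, -0.2, 0.8]
width: 0.503
t 12.32 board tcp [-25.5 -14.1 217.7] tip z 39.7 yaw 6.51 tz [ 0.  0. -1.] F [-2.3 -0.2  0.8] w 0.503
clock: 12.58
position: [0.5472, -0.0043, 0.2177]
ee_rot: [-3.136, -0.179, -0.001]
force: [-1.6, 0.1, -0.6]
width: 0.501
t 12.57 board tcp [-24.5 -14.1 217.7] tip z 39.7 yaw 6.52 tz [ 0.  0. -1.] F [-1.6  0.1 -0.6] w 0.501
```

Contact isn't firm yet, only sliding friction of about 2 N. I'll go on 1 mm at a time.

```bash
for i in 1 ; do python3 -m pendant '[[[1,0,0,0,0,0,0],[1,0,0,0,0,0,0]]]'; done;  python3 -m pendant '[[[1,0,0,0,0,0,0],[1,0,0,0,0,0,0]]]'
```

```text
clock: 12.82
position: [0.5482, -0.0042, 0.2177]
ee_rot: [-3.137, -0.178, -0.0]
force: [-0.3, -0.9, -1.2]
width: 0.497
clock: 13.08
position: [0.5492, -0.0042, 0.2177]
ee_rot: [3.137, 0.178, 0.0]
force: [-1.3, -0.2, -1.4]
width: 0.5
```

```bash
python3 -m pendant '[[[1,0,0,0,0,0,0],[1,0,0,0,0,0,0]]]'; python3 -c "
from h import *
st();snap('scene','s8',(220,130,130,130),5)"
```

```text
clock: 13.32
position: [0.5495, -0.0041, 0.2177]
ee_rot: [3.136, 0.179, -0.002]
force: [-5.4, -0.5, 3.2]
width: 0.497
t 13.32 board tcp [-22.2 -14.1 217.7] tip z 39.7 yaw 6.52 tz [-0.001 -0.    -1.   ] F [-5.4 -0.5  3.2] w 0.497
```

View pics/s8.png

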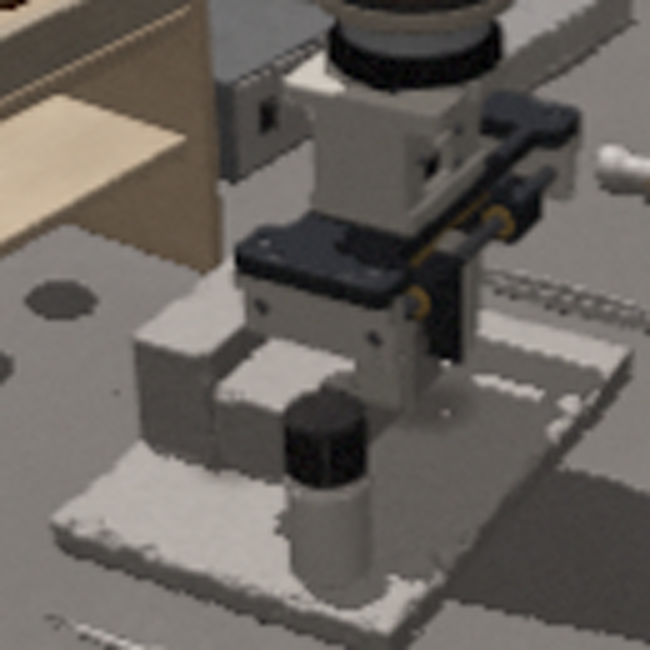

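The force jumped to 5 N and the tool stalled, so the brick has met the fixed one. I'll press a little more to square it.

```bash
python3 -m pendant '[[[1,0,0,0,0,0,0],[1,0,0,0,0,0,0]]]';python3 -m pendant '[[[1,0,0,0,0,0,0],[1,0,0,0,0,0,0]]]'
```

```text
clock: 13.62
position: [0.5499, -0.0041, 0.2175]
ee_rot: [3.136, 0.179, -0.005]
force: [-7.3, -1.9, 5.9]
width: 0.502
clock: 13.88
position: [0.5502, -0.0041, 0.2174]
ee_rot: [3.136, 0.179, -0.007]
force: [-10.8, -1.2, 7.8]
width: 0.5
```

It is firmly seated at about 11 N. I'll back straight off, lift, and look.

```bash
python3 -m pendant '[[[-4,0,0,0,0,0,0],[-12,0,0,0,0,0,0],[-20,0,0,0,0,0,0],[-20,0,-40,0,0,0,0],[-20,0,-90,0,0,0,0],[-80,0,-110,0,0,0,0],[-140,0,-110,0,0,0,0],[-150,0,-110,0,0,0,0],[-150,0,-110,0,0,0,0],[-150,0,-110,0,0,0,0]]]'
python3 -c "
from h import *
st();snap('scene','s9',(220,150,130,110),6);snap('top','t9',(250,130,160,120),5);snap('wrist','w9')"
```

```text
clock: 15.12
position: [0.4043, -0.0206, 0.3279]
ee_rot: [-3.136, -0.179, -0.002]
force: [0.3, -0.1, 0.2]
width: 0.503
t 15.12 board tcp [-168.4  -14.1  327.9] tip z 149.9 yaw 6.52 tz [ 0.001  0.    -1.   ] F [ 0.3 -0.1  0.2] w 0.503
```

View pics/s9.png

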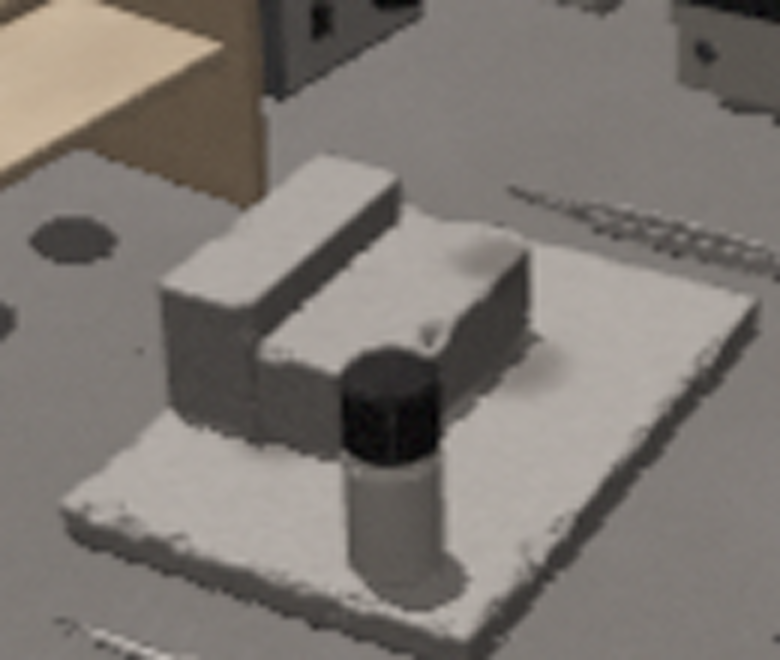

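View pics/t9.png

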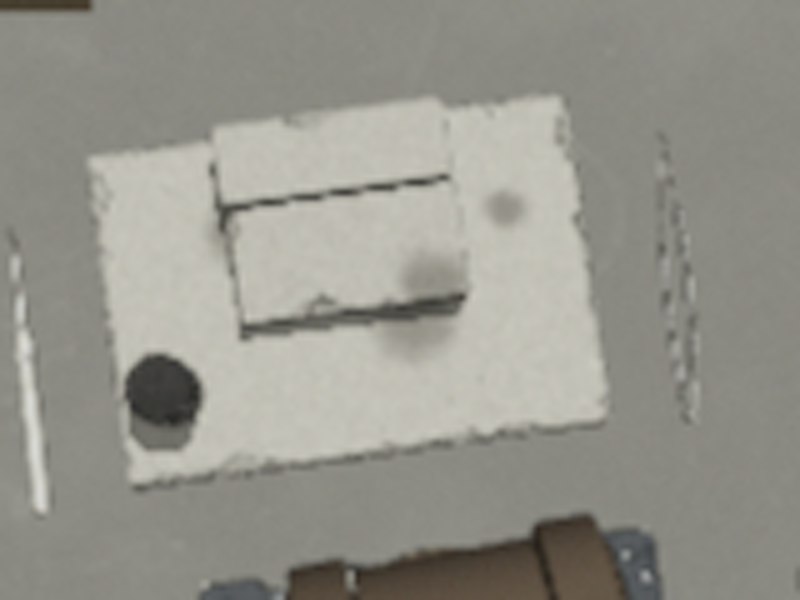

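View pics/w9.png

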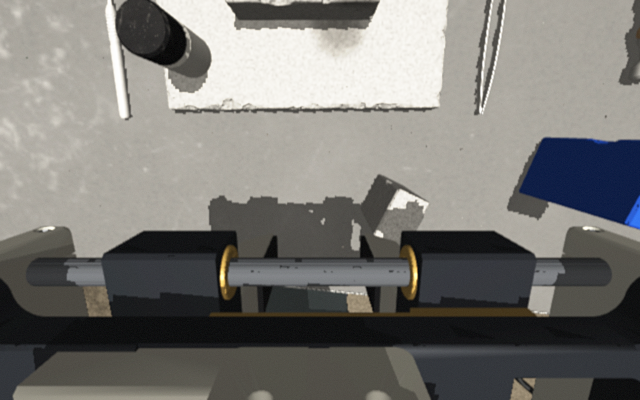

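The loose brick sits against the fixed brick, and the shadow line between them is even. I'll check its yaw and the gap numerically, and compare the other objects with the first picture.

```bash
python3 - <<'E'
from h import *
P=[px2w("top",u/5+250-.4,v/5+130-.4,.056) for u,v in[(463,295),(242,326)]]
b=np.array([Rb.inv().apply(p-C)*1000 for p in P]);print(b.round(1));d=b[1]-b[0];print(np.degrees(np.arctan2(-d[0],d[1])))
a=cv2.imread("pics/top0.png").astype(int);c=cv2.imread("pics/t9_full.png").astype(int)
D=abs(a-c).max(2)
for n,(x0,x1,y0,y1) in dict(pick=(248,265,170,235),flask=(272,294,198,222),tweez=(380,395,150,218),small=(350,372,238,266)).items(): print(n,D[y0:y1,x0:x1].max(),(D[y0:y1,x0:x1]>30).sum())
bw=[w2px("top",C+Rb.apply(np.array([x,y,56])/1000)) for x,y in[(-14,-61),(-14,54),(44,54),(44,-61)]];print((np.array(bw)-[249.6,129.6])*5)
E
```

```text
[[-12.6 -55.9  56. ]
 [-13.5  55.2  56. ]]
0.4604464474860014
pick 6 0
flask 7 0
tweez 15 0
small 153 555
[[473.56569475 296.39541209]
 [244.42986748 326.66674118]
 [229.43010393 211.61620271]
 [457.95655767 181.50285112]]
```

```bash
python3 -m pendant '[[[0,0,-50,0,0,0,0],[0,0,-90,0,0,0,0],[0,0,-90,0,0,0,0],[0,0,-90,0,0,0,0]]]'
python3 -c "
from h import *
st();snap('scene','s10')"
```

```text
clock: 15.78
position: [0.4031, -0.0208, 0.4171]
ee_rot: [-3.136, -0.179, 0.001]
force: [0.2, 0.3, -0.1]
width: 0.499
t 15.78 board tcp [-169.6  -14.1  417.1] tip z 239.1 yaw 6.52 tz [-0.001  0.    -1.   ] F [ 0.2  0.3 -0.1] w 0.499
```

View pics/s10.png

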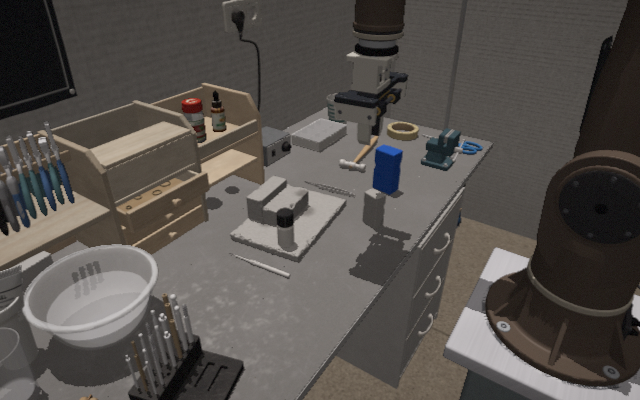

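The brick at (290,200) is against the fixed one. The flask (286,230), pick (260,265), tweezers (330,187), small brick (374,208) and blue brick (388,170) are where they were. The hand is clear, so I'll hand in.

```bash
python3 -c "
from cell import arm
print(arm.sign_off())"
```

```text
the job is handed in; nothing more can be done
None
```

The brick is lying on its broad face, flat against the fixed brick and fully on the board; I handed the job in at about 15.8 s of robot time. I tipped it over towards the middle with the shut fingers and slid it about 18 mm along the board to bring it roughly opposite the fixed brick. Then I pushed it in with the half-open fingers until they pressed at about 11 N.

**Final position:** the brick's near edge measured at board x -12.6 to -13.5 mm, against -14 expected. Its yaw came out at about 0.5°, both within what one picture pixel (about 2 mm) can show. Along the board it spans y of about -56 to 55 mm (±3 mm).

**Other objects:** the flask, pick and tweezers areas of the top view were unchanged from the first picture. The same comparison failed for the small grey brick only because the arm was in front of it. The last scene picture shows it still standing in place, as is the blue one.

**Robot:** the hand finished with its fingertips about 240 mm above the bench, touching nothing, with the force reading near zero. The largest wrist force I read between moves was about 13 N.

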